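Hang the insole cutting dies on their hook in size order

ROBOT

A 6-joint arm with a two-finger parallel gripper is mounted at the origin on the work surface. World frame = base frame: x ahead of the robot, y to its left, z up, the work surface at z = 0. Lengths are in m, angles in degrees, forces in N, time in s.
With the tool pointing down it reaches from about 0.35 to 0.875 m from the base axis. Payload 4.2 kg.
Tool frame: the origin (TCP) lies at the very end of the fingers, on their centre line; the grasp point (between the pads) lies 19 mm behind it (r.grip_point_offset is the distance from the TCP to the grasp point, in m); z points along the fingers, y is the line along which they close (so a half turn about z gives the same grasp; the last joint's range is limited). The gripper opens to 87 mm and grips with 3 to 60 N. Pads are 19 mm wide; open, the fingers measure 117 mm over their backs; the gripper's body (75 mm by 190 mm) begins 51 mm behind the grasp point.
Start: joints at [88.614, 22.042, 0.453, 0, -68.411, -14.817], TCP at [0.174, 0.6, 0.223] pointing down, gripper open.
Joint ranges: [-179.83, 179.83], [-69.29, 118.12], [-61.27, 80.66], [-181.25, 117.63], [-171.15, -9.14], [-177.46, 177.46]. Speed limits (degrees/s): [159.86, 159.86, 180, 180, 180, 180].

INTERFACE

Orientations are given as a 3x3 rotation matrix whose columns are the frame's x, y, z axes.
In Python, from station import r gives the robot as it stands.
- The arm moves only by the tool move_arm, never from a script. Its argument "series" is a list of rows, each a list of 3 entries, a list of its own where there are three numbers: the turn, a rotation vector about the tool's x, y, z as a fraction of full scale, then the shift along the tool's x, y, z as a fraction of full scale, then the opening, from 0 (shut) to 1 (fully open). A call has 1 to 12 rows; each row shifts and turns the commanded pose from where the row before left it, along the tool's axes as they then stand; what a row does not reach is not made up. Full scale, the value 1, is 0.5 m for a shift and 0.1 rad for a turn. A row lasts 1/10 s, in which the tool goes at most 50 mm and 8.59 degrees, less where a joint would pass 70% of its speed; a pose out of reach is approached as far as the arm can. A call with a number of a shift or a turn outside -1 to 1 is refused whole. A call with a gripper value outside its range is refused whole. The fingers move at their own pace and stop on an object; the grip force is fixed at half the most. Time passes only in rows, so rows that do not move let the fingers close. It gives the time, the measured TCP pose, the force, the opening and the grip force at its end, in the units of the state.
- r.sense(): the state, without advancing time (a new reading comes with each control period).
- r.capture(name): name is "side" or "top" or "wrist"; returns a dict with "img" (400x640x3 uint8, red, green, blue), "fx", "fy", "cx", "cy" (pixels), "k1" (the pictures are not rectified: a ray, as slopes to the right and down, at radius r is drawn at 1 + k1 r^2 times it, then the intrinsics apply), "origin" and "orientation" of the camera in the world. Camera axes: x right, y up, looking along -z (the intrinsics and any distortion apply to the point x, -y, -z); pixel columns grow to the right and rows downward; lengths in m; the calibration is good to about 2 mm. A picture is of the moment at which its call begins. There is no depth.
- r.finish_job(): hands the job in; it is judged then, once.
Trained networks look in the newest picture that a camera, given by its name, has taken for a name from the list of things; names that differ only in an ending like _2 or _b are one class to them, and where a whole thing is asked for, a point or a joint stands for the part that bears it (a point fixed in the world has none). Each returns a list of dicts, best first, with "score" (0 to 1); they miss things now and then, are a little off and sometimes report something else, mostly with a low value. They report only what shows in the picture. A call takes as long as a camera call. They do not tell look-alikes from the thing itself.
- r.cut_out(target, camera): "pixels" (400x640 bool, what is visible of it) and "centre" ([column, row] in pixels, amid what is visible of it).
- r.pinpoint(target, camera): "centre" ([column, row] in pixels: a listed point, or the origin of a listed thing).
The state is a dict: "time_s": time; "joints": joint angles; "joint_velocities": joint speeds; "effort": joint torques, N m; "tcp_pos": TCP position; "ee_rot": TCP orientation; "wrist_force": force on the tool from outside, world axes, zero at the start; "moment": the same for the moment, N m; "gripper_width": opening from 0.0 (shut) to 1.0 (fully open); "gripper_force": force on a finger pad.
Only numpy, scipy, OpenCV 4.12 (cv2) and the standard library are available. Lean on these libraries where they do the work, as an engineer would, in place of code of your own. Each camera call takes 0.05 s, during which the arm holds its last target. There are 200 camera calls.

TASK

The large blue-topped insole cutting die already hangs at the back of the hook. Hang the other two blue-topped dies straight on the same hook, first the medium one close in front of the large, then the small one close in front of the medium, with no more than a finger's width of gap between neighbours. The orange-topped die belongs to another model and is not wanted here.

Things in the scene. Friction and masses are not known exactly. Their poses are not given: they have to be found in the camera images.
- hook: Fixed grey stand: (sizes in mm) base 150x130x12, 24 square post 222 high, level bar 12 thick, axis 210 above bench, running from the post to -x (to the robot). Straight for 130, then the tip turns up: ends 144 out, top 20 above the bar axis; dies must pass over it. Origin: on bench below the bar, at post front face; z up, x along bar away from robot. A hung die's origin is 217 above this.
- large_die: Large die, hanging loose on the bar by the post. All dies: upright sole-shaped ring of 4 mm steel strip, 22 deep (x), heel up; on the heel a grip block 30 mm wide (y), 20 deep (x), from 3 to 39 above the origin. Origin: inner peak of the heel arch (a shallow inverted V that rests on the bar), mid depth. z up, x through the ring, y across it; both faces alike. 150 mm from origin to toe, 72 wide.
- medium_die: Medium die, blue block, 280 g, built and framed like the large one, 120 mm from origin to toe, 66 wide, opening at least 40 wide from 30 below the origin. Stands toe down, loose, in a pocket 30 deep (25 along x, 76 along y, floor 12 above bench) of a fixed wooden holder 65x100, 42 high; lift it straight up.
- small_die: Small die, blue block, 220 g, built and framed like the large one, 90 mm from origin to toe, 59 wide, opening at least 35 wide from 30 below the origin. Stands in a holder like the medium one's. A similar die with an orange block, 110 long, not wanted, stands in a third holder; which holder stands where varies.
Things that resemble listed ones, but are neither listed nor needed, are in the scene too. What is shaped like the hook but white is not meant.

How it is judged (in metres and radians):
On the way:
1. the medium die hangs close in front of the large one, let go, while the small die is not yet on the hook (contact force between each of large_die, medium_die and hook above 0.5 N and z of large_die in the frame of hook between 0.20693 and 0.22493 m and y of large_die in the frame of hook between -0.012 and 0.012 m and angle between each of large_die, medium_die's own z axis and vertical below 0.21 rad and z of medium_die in the frame of hook between 0.20693 and 0.22493 m and y of medium_die in the frame of hook between -0.012 and 0.012 m and distance between medium_die and large_die below 0.042 m and x of medium_die in the frame of large_die below -0.015 m and contact force between the fingers and medium_die below 0.2 N and contact force between small_die and hook below 0.05 N), for 0.2 s.
At the end, for the whole second after the job is handed in: The three blue dies hang at rest on the bar: from the post large, medium, small; origins of neighbours under 42 mm apart (gap under 20 mm), each within 12 mm of the bar sideways, 10 mm below to 8 mm above its resting height, leaning under 12 degrees (contact force between each of large_die, medium_die, small_die and hook above 0.5 N and z of large_die in the frame of hook between 0.20693 and 0.22493 m and y of large_die in the frame of hook between -0.012 and 0.012 m and angle between each of large_die, medium_die, small_die's own z axis and vertical below 0.21 rad and z of medium_die in the frame of hook between 0.20693 and 0.22493 m and y of medium_die in the frame of hook between -0.012 and 0.012 m and distance between medium_die and large_die below 0.042 m and x of medium_die in the frame of large_die below -0.015 m and z of small_die in the frame of hook between 0.20693 and 0.22493 m and y of small_die in the frame of hook between -0.012 and 0.012 m and distance between small_die and medium_die below 0.042 m and x of small_die in the frame of large_die below -0.036 m and linear speed of each of large_die, medium_die, small_die below 0.03 m/s); the robot touches nothing.
It also fails if it takes over 58 s, if anything falls off the work surface, if the arm or the gripper's body presses on something with over 40 N, if the wrist force passes 120 N, or if a joint passes its speed limit or range.

## Working session

There is one attempt and no reset: what is moved stays moved. The work goes in short steps, Python scripts to look and compute and a tool call to move; the robot and the scene stay as the last step left them, time stands still between calls to the robot, and variables do not carry over. Pictures are saved under pics/ and viewed, at most 14 in all, crops included, and the job is handed in when it is done.

Besides the shell and the picture viewer there is one more tool, called after "Call:" in YAML: its name, and indented under it one key for each argument. move_arm: Moves the arm, as the interface text tells. Its arguments: {"type":"object","properties":{"series":{"type":"array"}},"required":["series"]}

```bash
ls; mkdir -p pics; cat > h.py <<'E'
import numpy as np, cv2
from station import r
def cap(n,save=None):
    c=r.capture(n)
    if save: cv2.imwrite('pics/'+save,c['img'][:,:,::-1])
    return c
def ray(c,p):
    K=np.array([[c['fx'],0,c['cx']],[0,c['fy'],c['cy']],[0,0,1.]])
    u=cv2.undistortPoints(np.array([[p]],float),K,np.array([c['k1'],0,0,0.]))[0,0]
    d=np.array(c['orientation'])@np.array([u[0],-u[1],-1]); return np.array(c['origin']),d/np.linalg.norm(d)
def atz(c,p,z):
    o,d=ray(c,p); return o+d*(z-o[2])/d[2]
def tri(c1,p1,c2,p2):
    o1,d1=ray(c1,p1);o2,d2=ray(c2,p2)
    t=np.linalg.lstsq(np.array([d1,-d2]).T,o2-o1,rcond=None)[0]
    a=o1+d1*t[0];b=o2+d2*t[1]; return (a+b)/2,np.linalg.norm(a-b)
def proj(c,P):
    q=np.array(c['orientation']).T@(np.array(P)-np.array(c['origin'])); u=q[0]/-q[2];v=-q[1]/-q[2]; s=1+c['k1']*(u*u+v*v)
    return np.array([c['fx']*u*s+c['cx'],c['fy']*v*s+c['cy']])
E
python3 - <<'E'
from h import *
np.set_printoptions(precision=4,suppress=True)
for n in ('side','top'):
    c=cap(n,n+'1.png'); print(n,np.array(c['origin']),np.array(c['orientation']).tolist(),c['fx'],c['k1'])
    for t in ('hook','large_die','medium_die','small_die'):
        print(t,[(round(x['score'],2),np.round(x['centre'])) for x in r.pinpoint(t,n)],[(round(x['score'],2),np.round(x['centre']),x['pixels'].sum()) for x in r.cut_out(t,n)])
print(r.sense())
E
```

```text
pics
side [-0.1675 -0.8721  0.9207] [[0.8305910974055297, 0.30056161819376875, -0.4688082151364471], [-0.5564258386612687, 0.4820161685471507, -0.6767944291505574], [0.022554710833479027, 0.8229964319047005, 0.5675985888736425]] 481.1842351513675 -0.031145567072804095
hook [(0.91, array([215., 227.])), (0.58, array([381., 260.]))] [(0.91, array([209., 221.]), np.int64(1981)), (0.64, array([376., 260.]), np.int64(2024))]
large_die [(0.6, array([385., 197.]))] [(0.9, array([387., 214.]), np.int64(826))]
medium_die [(0.92, array([415., 299.]))] [(0.68, array([378., 259.]), np.int64(2120))]
small_die [(0.77, array([322., 179.])), (0.28, array([380., 260.]))] [(0.88, array([323., 181.]), np.int64(328))]
top [ 0.3616 -0.0026  1.2439] [[0.012741035947177645, 0.9960347742923807, -0.08804768255507023], [-0.9999072059112724, 0.012266818481424016, -0.00592492456119341], [-0.004821365958394606, 0.08811500192742144, 0.9960986401283889]] 388.1952463732987 -0.009778129369460644
hook [(0.81, array([341., 163.])), (0.73, array([219., 270.]))] [(0.92, array([216., 280.]), np.int64(2183)), (0.59, array
[... 164 characters left out ...]
7, array([429., 203.]), np.int64(323))]
small_die [(0.51, array([239., 153.]))] [(0.5, array([431., 204.]), np.int64(302))]
{'time_s': 0.9, 'joints': array([ 88.6142,  22.04  ,   0.453 ,  -0.0005, -68.4126, -14.8152]), 'joint_velocities': array([ 0.0859,  0.1004, -0.0378,  0.0095,  0.1065,  0.0651]), 'effort': array([ -0.0012, -39.0457,  18.7621,   4.2245,   0.0155,  -0.    ]), 'tcp_pos': array([0.1744, 0.6002, 0.2226]), 'ee_rot': array([[ 0.9603, -0.279 , -0.    ],
       [-0.279 , -0.9603,  0.    ],
       [-0.    , -0.    , -1.    ]]), 'wrist_force': array([ 0.0031, -0.9801,  0.2177]), 'moment': array([ 0.0359, -0.0019, -0.0248]), 'gripper_force': 0.0, 'gripper_width': 1.0001449511796512}
```

View pics/side1.png

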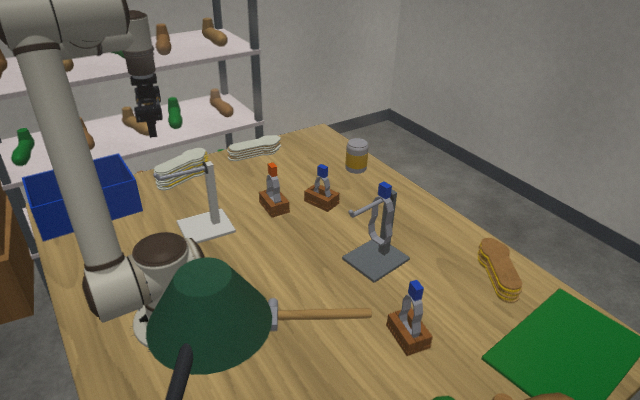

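View pics/top1.png

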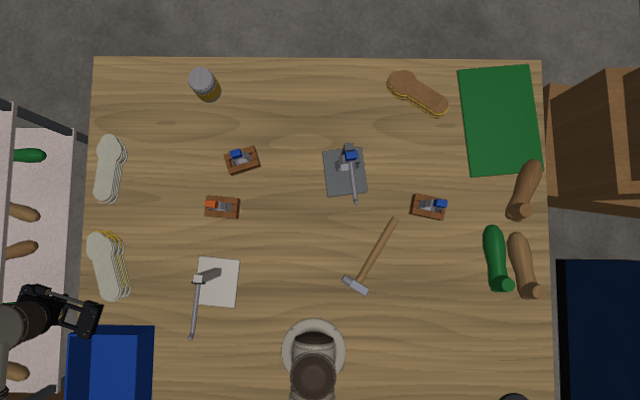

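Medium candidates: the blue die at side (415,290) / top (440,203), and the blue die at side (322,170) / top (237,155). The orange one at side (272,170) / top (216,206) is not wanted. The white stand at side (210,165) is the decoy, and the grey one at (378,258) is the hook. I'll triangulate and enlarge the dies to check sizes.

```bash
cat >> h.py <<'E'
def blobs(c,lo=(105,120,40),hi=(130,255,255),amin=25,amax=1500):
    m=cv2.inRange(cv2.cvtColor(c['img'],cv2.COLOR_RGB2HSV),lo,hi)
    n,l,s,ce=cv2.connectedComponentsWithStats(m)
    return [(s[i,4],ce[i].round(1),s[i,:4]) for i in range(1,n) if amin<s[i,4]<amax],l
E
python3 - <<'E'
from h import *
np.set_printoptions(precision=4,suppress=True)
S=cap('side');T=cap('top')
for c in(S,T): print([(int(b[0]),b[1].tolist(),b[2].tolist()) for b in blobs(c)[0]])
i=S['img'][:,:,::-1]; j=T['img'][:,:,::-1]
a=cv2.resize(i[260:360,370:450],(400,500)); b=cv2.resize(i[150:220,250:350],(400,280)); 
d=cv2.resize(j[130:225,315:385],(400,543))
im=np.zeros((580,800,3),np.uint8); im[:280,:400]=b; im[:500,400:]=a; im[290:580,:400]=cv2.resize(j[135:225,195:319],(400,290))
cv2.imwrite('pics/crop.png',im)
cv2.imwrite('pics/crop2.png',np.hstack([d,cv2.resize(i[170:285,335:415],(378,543))]))
E
```

```text
[(110, [322.3, 170.4], [318, 164, 10, 14]), (170, [384.5, 189.8], [379, 182, 13, 17]), (218, [415.3, 289.8], [408, 280, 15, 20])]
[(88, [235.5, 153.5], [230, 149, 12, 10]), (115, [350.7, 155.1], [345, 150, 13, 11]), (94, [439.8, 202.9], [433, 199, 14, 9]), (172, [615.1, 270.4], [601, 262, 27, 22]), (425, [593.0, 302.7], [576, 281, 46, 42]), (253, [575.0, 342.6], [569, 323, 17, 38]), (165, [615.6, 376.1], [606, 362, 22, 27])]
```

View pics/crop.png

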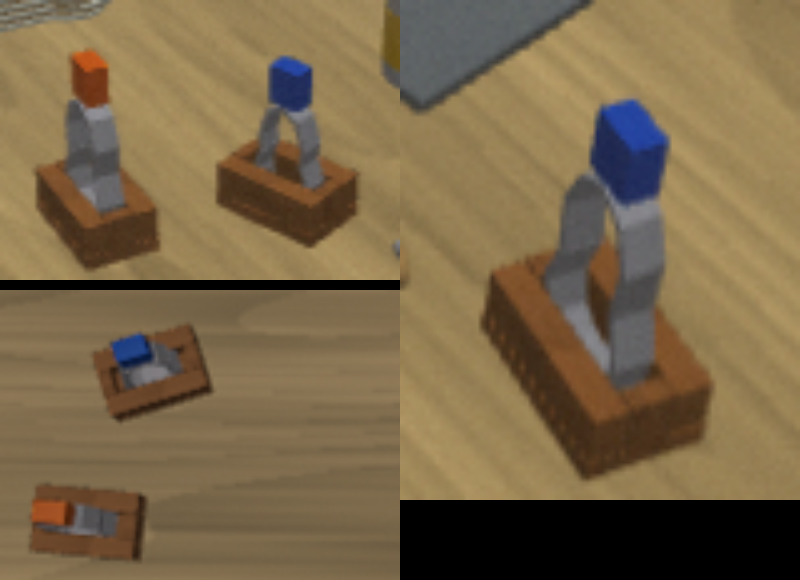

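View pics/crop2.png

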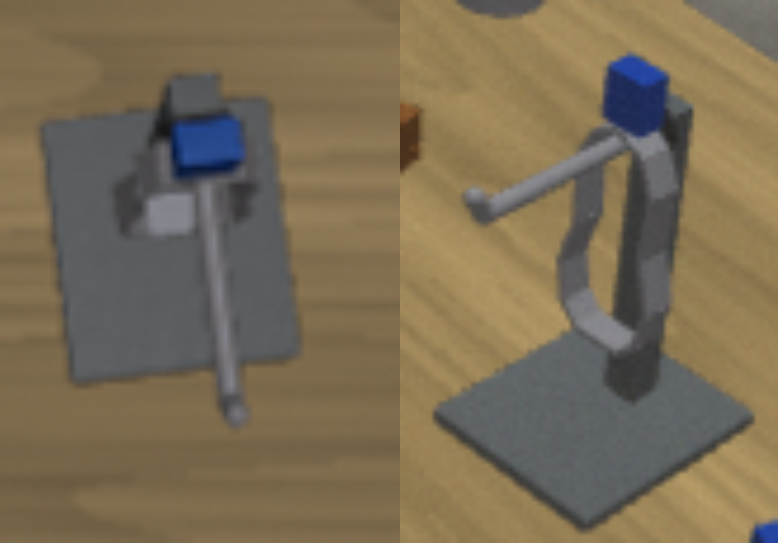

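The crops show the right-hand blue die standing tallest, so it is the medium, and the left-rear one is the small. The orange die is separate. The grey hook carries the large die. I'll check the heights next and compute yaws.

```bash
python3 - <<'E'
from h import *
np.set_printoptions(precision=4,suppress=True)
S=cap('side');T=cap('top')
pr={'med':((415.3,289.8),(439.8,202.9)),'small':((322.3,170.4),(235.5,153.5)),'large':((384.5,189.8),(350.7,155.1))}
for k,(a,b) in pr.items(): print(k,*tri(S,a,T,b))
lab=blobs(T)[1]
for k,(a,b) in pr.items():
    l=lab[int(b[1]),int(b[0])]; pts=np.argwhere(lab==l)[:,::-1].astype(np.float32)
    print(k,cv2.minAreaRect(pts))
q=np.array([(42,122),(268,98),(300,356),(75,382)])/5.714+[315,130]
W=np.array([atz(T,p,0.012) for p in q]);print(W[:,:2],W.mean(0))
for i in range(4): d=W[(i+1)%4]-W[i]; print(np.linalg.norm(d),np.degrees(np.arctan2(d[1],d[0])))
print('tip',atz(T,np.array([235,410])/5.714+[315,130],0.225))
# holders: brown
m=cv2.inRange(cv2.cvtColor(T['img'],cv2.COLOR_RGB2HSV),(4,110,60),(12,255,150))
for nm,(x,y) in {'med':(428,207),'small':(242,160)}.items():
    mm=np.zeros_like(m);mm[y-22:y+22,x-26:x+26]=m[y-22:y+22,x-26:x+26]
    mm|=0
    pts=np.argwhere(mm>0)[:,::-1].astype(np.float32); rc=cv2.minAreaRect(pts); B=cv2.boxPoints(rc)
    W=np.array([atz(T,p,0.042) for p in B]); print(nm,len(pts),W.mean(0))
    for i in range(2): d=W[i+1]-W[i]; print('  ',np.linalg.norm(d),np.degrees(np.arctan2(d[1],d[0])))
E
```

```text
med [ 0.4537 -0.352   0.1537] 0.0022760181942817165
small [0.5944 0.2337 0.1248] 0.001325924564011435
large [ 0.5694 -0.0929  0.2389] 0.002289958932655545
med ((439.7702941894531, 202.8783721923828), (12.987520217895508, 7.39795446395874), 9.462322235107422)
small ((235.5500030517578, 153.64999389648438), (8.538147926330566, 10.119288444519043), 71.56504821777344)
large ((350.79998779296875, 155.09999084472656), (9.475231170654297, 12.303659439086914), 81.8698959350586)
[[ 0.6287 -0.0228]
 [ 0.644  -0.1501]
 [ 0.4978 -0.1682]
 [ 0.4816 -0.0428]] [ 0.563 -0.096  0.012]
0.12826023492392138 -83.1643871129062
0.14730405958139703 -172.95059071748508
0.1264861542630166 97.32460568821642
0.14840078787570782 7.734595610454114
tip [ 0.4488 -0.1097  0.225 ]
med 14 [ 0.4522 -0.3473  0.042 ]
   0.10622167263453085 -79.83358388959198
   0.049945532944501936 -171.4810171420897
small 18 [0.5901 0.2301 0.042 ]
   0.092829497935429 -69.81048549754011
   0.0666036358179825 -159.65069523482518
```

Heights match: block centres are at 0.154 (medium), 0.125 (small) and 0.239 (large hung), as the sizes require. Hook yaw is about 7.5°. I'll raise the tool and go over the medium die.

```bash
cat >> h.py <<'E'
from scipy.spatial.transform import Rotation as Ro
def Rt(yaw):
    a=np.radians(yaw); c,s=np.cos(a),np.sin(a); return np.array([[c,s,0],[s,-c,0],[0,0,-1.]])
def plan(p,yaw,p0=None,R0=None):
    "print turn (fraction total) and shift (fraction total, in current tool axes) to reach p,yaw"
    s=r.sense(); R0=s['ee_rot'] if R0 is None else R0; p0=s['tcp_pos'] if p0 is None else p0
    print('turn',(Ro.from_matrix(R0.T@Rt(yaw)).as_rotvec()/0.1).round(3),'shift tool',(R0.T@(np.array(p)-p0)/.5).round(4))
E
python3 - <<'E'
from h import *
s=r.sense();plan((.42,.15,.4),-16.2)
plan((.43,-.34,.3),-8,p0=np.array([.42,.15,.4]),R0=Rt(-16.2))
E
```

```text
turn [-0.     0.    -0.001] shift tool [ 0.723   0.7275 -0.3549]
turn [ 0.     0.    -1.431] shift tool [0.2926 0.9355 0.2   ]
```

Call:
move_arm:
  series:
    - [[0,0,0],[0,0,-0.09],1]
    - [[0,0,0],[0,0,-0.09],1]
    - [[0,0,0],[0,0,-0.09],1]
    - [[0,0,0],[0,0,-0.09],1]

```text
time_s: 1.5
tcp_pos: [0.1744, 0.5997, 0.4047]
ee_rot: [[0.96, -0.279, 0.0], [-0.279, -0.96, 0.0], [0.0, -0.001, -1.0]]
wrist_force: [-0.3, 1.1, -0.2]
gripper_width: 0.999
gripper_force: 0.0
```

Call:
move_arm:
  series:
    - [[0,0,0],[0.066,0.066,0],1]
    - [[0,0,0],[0.066,0.066,0],1]
    - [[0,0,0],[0.066,0.066,0],1]
    - [[0,0,0],[0.066,0.066,0],1]
    - [[0,0,0],[0.066,0.066,0],1]
    - [[0,0,0],[0.066,0.066,0],1]
    - [[0,0,0],[0.066,0.066,0],1]
    - [[0,0,0],[0.066,0.066,0],1]
    - [[0,0,0],[0.066,0.066,0],1]
    - [[0,0,0],[0.066,0.066,0],1]
    - [[0,0,0],[0.066,0.066,0],1]

```text
time_s: 2.6
tcp_pos: [0.422, 0.1484, 0.403]
ee_rot: [[0.96, -0.279, 0.001], [-0.279, -0.96, 0.001], [0.001, -0.001, -1.0]]
wrist_force: [0.7, 0.8, 0.1]
gripper_width: 1.004
gripper_force: 0.0
```

Call:
move_arm:
  series:
    - [[0,0,0],[0.0266,0.085,0],1]
    - [[0,0,0],[0.0266,0.085,0],1]
    - [[0,0,0],[0.0266,0.085,0],1]
    - [[0,0,0],[0.0266,0.085,0],1]
    - [[0,0,0],[0.0266,0.085,0],1]
    - [[0,0,0],[0.0266,0.085,0],1]
    - [[0,0,0],[0.0266,0.085,0],1]
    - [[0,0,0],[0.0266,0.085,0],1]
    - [[0,0,0],[0.0266,0.085,0],1]
    - [[0,0,0],[0.0266,0.085,0],1]
    - [[0,0,0],[0.0266,0.085,0],1]

```text
time_s: 3.7
tcp_pos: [0.4313, -0.3414, 0.4027]
ee_rot: [[0.96, -0.279, 0.001], [-0.279, -0.96, -0.0], [0.001, 0.0, -1.0]]
wrist_force: [1.1, 0.5, -0.2]
gripper_width: 0.998
gripper_force: 0.0
```

Call:
move_arm:
  series:
    - [[0,0,-0.72],[0,0,0.06],1]
    - [[0,0,-0.72],[0,0,0.06],1]
    - [[0,0,0],[0,0,0],1]
    - [[0,0,0],[0,0,0],1]

```text
time_s: 4.1
tcp_pos: [0.4318, -0.3398, 0.3433]
ee_rot: [[0.99, -0.14, -0.0], [-0.14, -0.99, -0.001], [-0.0, 0.001, -1.0]]
wrist_force: [0.4, -0.6, 1.2]
gripper_width: 1.003
gripper_force: 0.0
```

```bash
python3 - <<'E'
from h import *
np.set_printoptions(precision=4,suppress=True)
c=cap('wrist','w1.png'); print(np.array(c['origin']),np.array(c['orientation']),c['fx'])
print(r.sense()['joints'])
for P in ([.4537,-.352,.174],[.4537,-.352,.042]): print(proj(c,P))
E
```

```text
[ 0.5143 -0.3503  0.5056] [[-0.1387  0.9439  0.2998]
 [-0.9903 -0.1327 -0.0404]
 [ 0.0016 -0.3025  0.9531]] 302.81595451395935
[-21.2391  11.055    2.2901   0.0709 -81.0752 103.2363]
[325.9182 157.4528]
[323.405  141.9197]
```

View pics/w1.png

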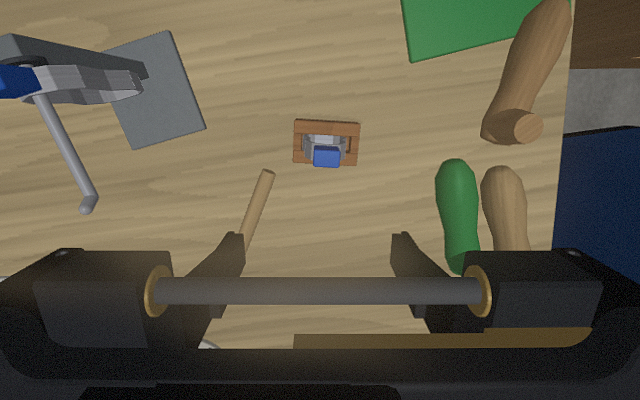

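The wrist picture shows the medium die in its holder at (326,145), with the block at (327,157) where predicted. The back edge runs (294,119)-(360,122) and the front edge (293,163)-(357,166). I'll refine yaw and position.

```bash
cat >> h.py <<'E'
def corners(c,x0,y0,x1,y1,z,show=None):
    h=cv2.cvtColor(c['img'],cv2.COLOR_RGB2HSV)
    m=np.zeros(h.shape[:2],np.uint8); s=h[y0:y1,x0:x1]
    m[y0:y1,x0:x1]=cv2.inRange(s,(0,115,0),(14,255,255))
    m=cv2.morphologyEx(m,cv2.MORPH_OPEN,np.ones((2,2),np.uint8))
    return m
def fitrect(c,m,z):
    p=np.argwhere(m>0)[:,::-1].astype(np.float32)
    W=np.array([atz(c,q,z)[:2] for q in p]).astype(np.float32)
    (ctr,wh,a)=cv2.minAreaRect(W); return ctr,wh,a
E
python3 - <<'E'
from h import *
np.set_printoptions(precision=4,suppress=True)
c=cap('wrist')
for a,b in (((294,119),(360,122)),((293,163),(357,166))):
    A,B=atz(c,a,.042),atz(c,b,.042); d=A-B; print(A,B,np.linalg.norm(d),np.degrees(np.arctan2(d[1],d[0]))-90)
m=corners(c,280,105,375,180,.042); print('holder',(m>0).sum(),fitrect(c,m,.042))
B,l=blobs(c,amin=100)
for b in B: print(int(b[0]),b[1]); 
k=[b for b in B if abs(b[1][0]-326)<20][0]; L=(l==l[int(k[1][1]),int(k[1][0])]).astype(np.uint8)
# V split: top face brighter
h=cv2.cvtColor(c['img'],cv2.COLOR_RGB2HSV)[:,:,2]; print(h[145:170,326])
print('block',fitrect(c,L,.172))
E
```

```text
[ 0.4945 -0.3135  0.042 ] [ 0.4766 -0.4105  0.042 ] 0.09870422511553431 -10.468822068212901
[ 0.4291 -0.3013  0.042 ] [ 0.4106 -0.3994  0.042 ] 0.09988555379950104 -10.6870919855442
holder 330 ((0.4505970776081085, -0.3557983934879303), (0.09679049253463745, 0.06387162953615189), 77.815185546875)
1143 [17.5 82.1]
446 [325.9 158.5]
[132  92  90  87  89  91 145 173 171 168 169 166 170 164 167 165 165 161
 166 164 165 166 155 153 156]
block ((0.45359551906585693, -0.3523882329463959), (0.028978649526834488, 0.021532706916332245), 76.20126342773438)
```

```bash
python3 - <<'E'
from h import *
plan((.4536,-.3526,.142),-11.3)
E
```

```text
turn [ 0.018 -0.037  0.581] shift tool [0.0438 0.0188 0.4061]
```

Call:
move_arm:
  series:
    - [[0,0,0],[0.044,0.019,0.02],1]
    - [[0,0,0.58],[0,0,0.08],1]
    - [[0,0,0],[0,0,0.08],1]
    - [[0,0,0],[0,0,0.07],1]
    - [[0,0,0],[0,0,0],1]
    - [[0,0,0],[0,0,0],1]

```text
time_s: 4.8
tcp_pos: [0.4534, -0.3525, 0.2197]
ee_rot: [[0.981, -0.195, 0.002], [-0.195, -0.981, -0.002], [0.003, 0.002, -1.0]]
wrist_force: [0.1, 0.1, 1.3]
gripper_width: 0.999
gripper_force: 0.0
```

```bash
python3 - <<'E'
from h import *
np.set_printoptions(precision=4,suppress=True)
c=cap('wrist','w2.png'); plan((.4536,-.3526,.142),-11.3)
for b in blobs(c,amin=100,amax=9000)[0]: print(int(b[0]),b[1],b[2])
# expected block top corners
R=Rt(-11.3)
for dx in(-.01,.01):
  for dy in(-.015,.015): print(proj(c,np.array([.4536,-.3526,.172])+R@[dx,dy,0]))
E
```

```text
turn [ 0.023 -0.05   0.011] shift tool [-0.0015 -0.0007  0.1575]
2462 [630.3 213.4] [615 125  25 160]
818 [318.4 217.3] [299 207  39  24]
[298.2387 230.1036]
[338.0132 230.1404]
[297.7792 205.0226]
[338.6332 205.0706]
```

View pics/w2.png

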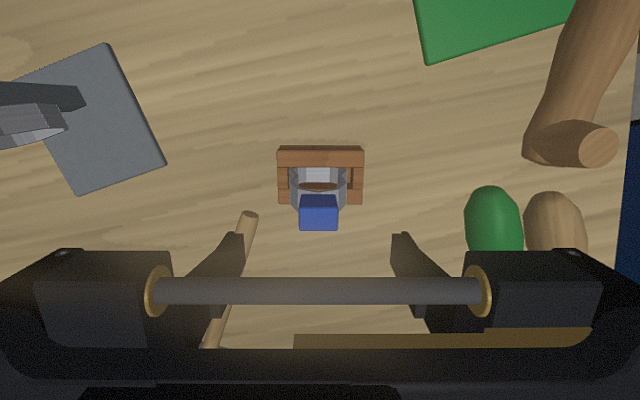

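The block sits at x 299-338, rows 207-230, as predicted, and square to the gripper. I'll go down and close.

Call:
move_arm:
  series:
    - [[0,0,0],[0,0,0.08],1]
    - [[0,0,0],[0,0,0.05],1]
    - [[0,0,0],[0,0,0.027],1]
    - [[0,0,0],[0,0,0],0]
    - [[0,0,0],[0,0,0],0]
    - [[0,0,0],[0,0,0],0]
    - [[0,0,0],[0,0,0],0]
    - [[0,0,0],[0,0,0],0]
    - [[0,0,0],[0,0,0],0]
    - [[0,0,0],[0,0,0],0]

```text
time_s: 5.85
tcp_pos: [0.4522, -0.352, 0.1392]
ee_rot: [[0.981, -0.196, 0.0], [-0.196, -0.981, -0.0], [0.0, 0.0, -1.0]]
wrist_force: [0.3, 0.0, 0.2]
gripper_width: 0.449
gripper_force: 0.0
```

Call:
move_arm:
  series:
    - [[0,0,0],[0,0,0],0]
    - [[0,0,0],[0,0,0],0]
    - [[0,0,0],[0,0,0],0]
    - [[0,0,0],[0,0,0],0]
    - [[0,0,0],[0,0,0],0]

```text
time_s: 6.35
tcp_pos: [0.4522, -0.3519, 0.139]
ee_rot: [[0.981, -0.196, -0.0], [-0.196, -0.981, -0.0], [-0.0, 0.0, -1.0]]
wrist_force: [0.9, -0.6, 0.6]
gripper_width: 0.344
gripper_force: 30.0
```

Gripped at 30 mm wide. I'll lift it and carry to a point in front of the hook tip.

```bash
python3 - <<'E'
from h import *
s=r.sense(); p=s['tcp_pos'].copy(); p[2]+=.13
plan((.392,-.117,p[2]),7.3,p0=p)
E
```

```text
turn [ 0.000e+00  1.000e-03 -3.242e+00] shift tool [-0.2099 -0.4373 -0.    ]
```

Call:
move_arm:
  series:
    - [[0,0,0],[0,0,-0.03],0]
    - [[0,0,0],[0,0,-0.05],0]
    - [[0,0,0],[0,0,-0.06],0]
    - [[0,0,0],[0,0,-0.06],0]
    - [[0,0,0],[0,0,-0.04],0]
    - [[0,0,0],[0,0,-0.02],0]

```text
time_s: 6.95
tcp_pos: [0.4525, -0.352, 0.2706]
ee_rot: [[0.981, -0.196, 0.002], [-0.196, -0.981, -0.001], [0.002, 0.0, -1.0]]
wrist_force: [-0.0, -0.2, -2.2]
gripper_width: 0.343
gripper_force: 30.0
```

Call:
move_arm:
  series:
    - [[0,0,0],[-0.02,-0.042,0],0]
    - [[0,0,0],[-0.035,-0.073,0],0]
    - [[0,0,0],[-0.035,-0.073,0],0]
    - [[0,0,0],[-0.035,-0.073,0],0]
    - [[0,0,0],[-0.035,-0.073,0],0]
    - [[0,0,0],[-0.03,-0.062,0],0]
    - [[0,0,0],[-0.02,-0.041,0],0]
    - [[0,0,-0.8],[0,0,0],0]
    - [[0,0,-0.8],[0,0,0],0]
    - [[0,0,-0.8],[0,0,0],0]
    - [[0,0,-0.84],[0,0,0],0]

```text
time_s: 8.05
tcp_pos: [0.391, -0.1168, 0.2678]
ee_rot: [[0.991, 0.13, -0.003], [0.13, -0.991, 0.001], [-0.002, -0.001, -1.0]]
wrist_force: [-0.7, -0.1, -3.3]
gripper_width: 0.345
gripper_force: 30.0
```

Call:
move_arm:
  series:
    - [[0,0,0],[0,0,0],0]
    - [[0,0,0],[0,0,0],0]

```text
time_s: 8.25
tcp_pos: [0.3914, -0.117, 0.2683]
ee_rot: [[0.992, 0.125, -0.002], [0.125, -0.992, 0.0], [-0.002, -0.0, -1.0]]
wrist_force: [-0.3, -0.5, -2.4]
gripper_width: 0.34
gripper_force: 30.0
```

```bash
python3 - <<'E'
from h import *
np.set_printoptions(precision=4,suppress=True)
print(r.sense()['tcp_pos'],r.sense()['ee_rot'][:,0])
c=cap('wrist','w3.png')
for b in blobs(c,amin=100,amax=19000)[0]: print(int(b[0]),b[1],b[2])
u=np.array([np.cos(np.radians(7.4)),np.sin(np.radians(7.4)),0]); 
print('tip',proj(c,[.4488,-.1097,.225]),'bar',proj(c,[.4688,-.1067,.216]),proj(c,[.54,-.097,.216]),'large top',proj(c,[.5694,-.0929,.256]))
E
```

```text
[ 0.3914 -0.117   0.2683] [ 0.9922  0.1249 -0.0016]
916 [317.7 268.7] [288 260  59  17]
tip [318.4566 140.4336] bar [317.7662 108.8404] [316.7376 -12.7911] large top [ 315.7661 -117.3484]
```

View pics/w3.png

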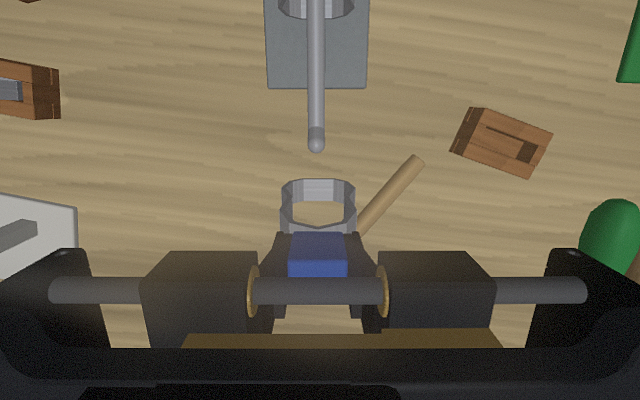

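The medium die is held at (318,215) and in line with the bar, which runs from tip (317,140) to (315,0). I'll advance over the tip and lower.

```bash
python3 - <<'E'
from h import *
plan((.537,-.0972,.262),7.5)
E
```

```text
turn [-0.003  0.012 -0.054] shift tool [ 0.2936 -0.003   0.0126]
```

Call:
move_arm:
  series:
    - [[0,0,0],[0.03,0,0.006],0]
    - [[0,0,-0.05],[0.04,0,0.006],0]
    - [[0,0,0],[0.05,0,0],0]
    - [[0,0,0],[0.05,-0.001,0],0]
    - [[0,0,0],[0.05,-0.001,0],0]
    - [[0,0,0],[0.04,-0.001,0],0]
    - [[0,0,0],[0.034,0,0],0]
    - [[0,0,0],[0,0,0],0]
    - [[0,0,0],[0,0,0],0]

```text
time_s: 9.2
tcp_pos: [0.5376, -0.0963, 0.262]
ee_rot: [[0.991, 0.131, -0.002], [0.131, -0.991, 0.0], [-0.002, -0.0, -1.0]]
wrist_force: [-0.1, -0.2, -2.0]
gripper_width: 0.342
gripper_force: 30.0
```

```bash
python3 - <<'E'
from h import *
np.set_printoptions(precision=4,suppress=True)
plan((.537,-.0972,.223),7.5)
c=cap('side'); i=c['img'][150:285,320:430,::-1]; cv2.imwrite('pics/s3.png',cv2.resize(i,None,fx=4,fy=4,interpolation=cv2.INTER_CUBIC))
for b in blobs(c)[0]: print(int(b[0]),b[1],b[2])
t=cap('top')
for b in blobs(t)[0]: print(int(b[0]),b[1],b[2])
E
```

```text
turn [-0.003  0.021  0.007] shift tool [-0.0012  0.0016  0.078 ]
110 [322.3 170.4] [318 164  10  14]
135 [375.5 180.4] [371 173  10  18]
65 [387.9 190.9] [384 184   8  14]
88 [235.5 153.5] [230 149  12  10]
141 [629.  343.7] [619 336  21  18]
642 [616.6 378.4] [599 352  37  48]
39 [592.4 396.4] [586 392  13   8]
```

View pics/s3.png

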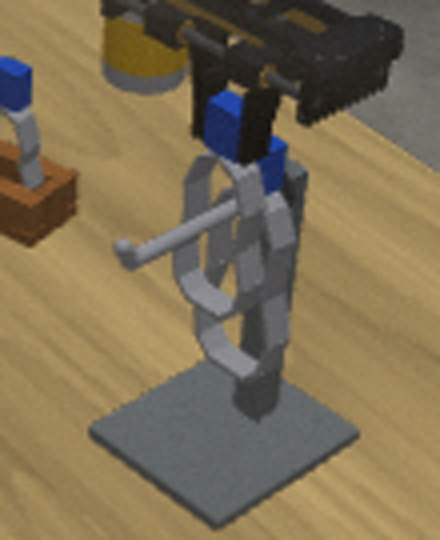

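The medium ring is threaded on the bar in front of the large one. Lowering now.

Call:
move_arm:
  series:
    - [[0,0,0],[-0.001,0.0015,0.02],0]
    - [[0,0,0],[0,0,0.03],0]
    - [[0,0,0],[0,0,0.02],0]
    - [[0,0,0],[0,0,0.004],0]
    - [[0,0,0],[0,0,0],0]
    - [[0,0,0],[0,0,0],0]

```text
time_s: 9.9
tcp_pos: [0.5374, -0.0973, 0.2266]
ee_rot: [[0.991, 0.132, 0.001], [0.132, -0.991, -0.0], [0.001, 0.0, -1.0]]
wrist_force: [0.3, -0.4, -2.2]
gripper_width: 0.34
gripper_force: 30.0
```

Call:
move_arm:
  series:
    - [[0,0,0],[0,0,0.004],0]
    - [[0,0,0],[0,0,0.004],0]
    - [[0,0,0],[0,0,0],0]
    - [[0,0,0],[0,0,0],0]

```text
time_s: 10.3
tcp_pos: [0.5376, -0.0973, 0.2238]
ee_rot: [[0.991, 0.132, 0.002], [0.132, -0.991, -0.0], [0.002, 0.001, -1.0]]
wrist_force: [-2.6, 1.5, 4.8]
gripper_width: 0.341
gripper_force: 30.0
```

Call:
move_arm:
  series:
    - [[0,0,0],[0,0,0],0.6]
    - [[0,0,0],[0,0,0],0.6]
    - [[0,0,0],[0,0,0],0.6]
    - [[0,0,0],[0,0,0],0.6]
    - [[0,0,0],[0,0,0],0.6]
    - [[0,0,0],[0,0,0],0.6]
    - [[0,0,0],[0,0,-0.04],0.6]
    - [[0,0,0],[0,0,-0.08],0.6]
    - [[0,0,0],[0,0,-0.09],0.8]
    - [[0,0,0],[0,0,-0.09],1]
    - [[0,0,0],[0,0,0],1]
    - [[0,0,0],[0,0,0],1]

```text
time_s: 11.5
tcp_pos: [0.5373, -0.097, 0.373]
ee_rot: [[0.991, 0.132, 0.003], [0.132, -0.991, 0.001], [0.003, -0.0, -1.0]]
wrist_force: [-0.7, -0.1, -0.9]
gripper_width: 0.881
gripper_force: 0.0
```

```bash
python3 - <<'E'
from h import *
np.set_printoptions(precision=4,suppress=True)
s=r.sense();print(s['tcp_pos'])
c=cap('side'); cv2.imwrite('pics/s4.png',cv2.resize(c['img'][150:285,320:430,::-1],None,fx=4,fy=4,interpolation=cv2.INTER_CUBIC))
w=cap('wrist','w4.png')
for k in (c,w):
  for b in blobs(k,amax=9000)[0]: print(int(b[0]),b[1],b[2])
plan((.565,.20,.4),7.5)
plan((.565,.20,.3),19,p0=np.array([.565,.2,.4]),R0=Rt(7.5))
E
```

```text
[ 0.5373 -0.097   0.373 ]
6136 [ 76.8 195.6] [ 22 154 104  87]
110 [322.3 170.4] [318 164  10  14]
312 [380.5 191.9] [371 182  21  21]
723 [68.8 88.1] [46 78 46 21]
732 [317.9 157.6] [303 145  31  26]
746 [317.7 187.7] [303 174  31  27]
228 [634.  268.8] [623 241  17  43]
turn [-0.008  0.027  0.013] shift tool [ 0.1347 -0.5815 -0.0589]
turn [ 0.     0.    -2.007] shift tool [0.  0.  0.2]
```

View pics/s4.png

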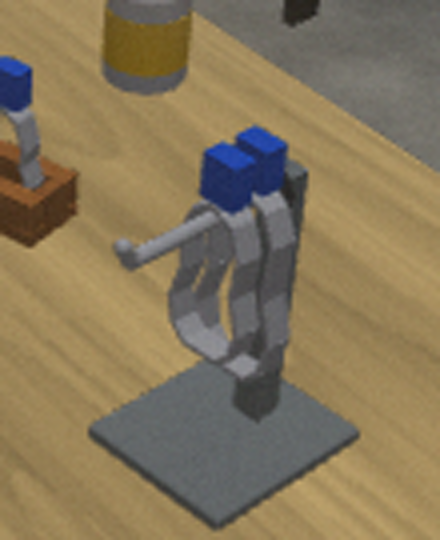

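The medium hangs straight just in front of the large one, blocks at about (228,178) and (262,160). Next is the small die.

Call:
move_arm:
  series:
    - [[0,0,0],[0.01,-0.04,0],1]
    - [[0,0,0],[0.02,-0.088,0],1]
    - [[0,0,0],[0.02,-0.088,0],1]
    - [[0,0,0],[0.02,-0.088,0],1]
    - [[0,0,0],[0.02,-0.088,0],1]
    - [[0,0,0],[0.02,-0.088,0],1]
    - [[0,0,0],[0.02,-0.08,0],1]
    - [[0,0,-0.7],[0,0,0.04],1]
    - [[0,0,-0.7],[0,0,0.04],1]
    - [[0,0,-0.6],[0,0,0.04],1]
    - [[0,0,0],[0,0,0],1]
    - [[0,0,0],[0,0,0],1]

```text
time_s: 12.8
tcp_pos: [0.5645, 0.1886, 0.3112]
ee_rot: [[0.946, 0.325, -0.002], [0.325, -0.946, -0.002], [-0.002, 0.001, -1.0]]
wrist_force: [-0.1, 0.1, 0.8]
gripper_width: 0.998
gripper_force: 0.0
```

```bash
python3 - <<'E'
from h import *
np.set_printoptions(precision=4,suppress=True)
s=r.sense();print(s['tcp_pos'],s['joints'])
c=cap('wrist','w5.png'); q=proj(c,[.5944,.2337,.143]); h=proj(c,[.59,.2301,.042]); print(q,h)
B,l=blobs(c,amin=100,amax=9000)
for b in B: print(int(b[0]),b[1],b[2])
k=min(B,key=lambda b:np.linalg.norm(b[1]-q)); L=(l==l[int(k[1][1]),int(k[1][0])]).astype(np.uint8)
print('block',fitrect(c,L,.142))
x,y=h.astype(int); m=corners(c,x-55,max(y-50,0),x+55,y+50,.042); print('holder',(m>0).sum(),fitrect(c,m,.042))
E
```

```text
[0.5645 0.1886 0.3112] [ 34.0676  16.5364   4.9685   0.0316 -78.5748  74.8892]
[287.3733 139.7691] [295.5423 134.5739]
491 [287.3 140.1] [274 130  28  20]
block ((0.5944597125053406, 0.23374420404434204), (0.020411144942045212, 0.02971786819398403), 18.977373123168945)
holder 482 ((0.5919880270957947, 0.23312649130821228), (0.06344945728778839, 0.09816977381706238), 18.97966766357422)
```

View pics/w5.png

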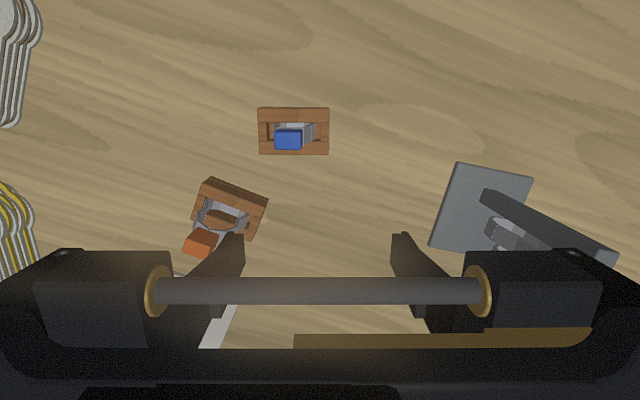

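The picture shows the small die at (288,140), square to the tool. The orange die at (201,243) stays well aside. Block and holder fits agree at yaw 19°.

```bash
python3 - <<'E'
from h import *
plan((.5945,.2337,.109),19)
E
```

```text
turn [ 0.007 -0.002 -0.005] shift tool [ 0.0851 -0.0661  0.4067]
```

Call:
move_arm:
  series:
    - [[0,0,0],[0.0425,-0.033,0],1]
    - [[0,0,0],[0.0425,-0.033,0],1]
    - [[0,0,0],[0,0,0.09],1]
    - [[0,0,0],[0,0,0.09],1]
    - [[0,0,0],[0,0,0.06],1]
    - [[0,0,0],[0,0,0],1]
    - [[0,0,0],[0,0,0],1]

```text
time_s: 13.55
tcp_pos: [0.5952, 0.2342, 0.1938]
ee_rot: [[0.945, 0.326, 0.003], [0.326, -0.945, 0.0], [0.002, 0.001, -1.0]]
wrist_force: [0.6, -0.5, 1.1]
gripper_width: 1.0
gripper_force: 0.0
```

```bash
python3 - <<'E'
from h import *
np.set_printoptions(precision=4,suppress=True)
c=cap('wrist'); q=proj(c,[.5944,.2337,.142]); print(q)
for b in blobs(c,amin=100,amax=9000)[0]: print(int(b[0]),b[1],b[2])
R=Rt(19)
for d in((-.01,-.015,0),(.01,.015,0)): print(proj(c,np.array([.5945,.2337,.142])+R@d))
plan((.5945,.2337,.109),19)
E
```

```text
[318.5629 217.7446]
875 [317.8 217.1] [299 206  39  24]
[299.0496 229.7497]
[338.6797 205.1827]
turn [-0.001 -0.051  0.007] shift tool [-0.0038  0.0008  0.1721]
```

Call:
move_arm:
  series:
    - [[0,0,0],[-0.002,0,0.08],1]
    - [[0,0,0],[0,0,0.06],1]
    - [[0,0,0],[0,0,0.03],1]
    - [[0,0,0],[0,0,0],0]
    - [[0,0,0],[0,0,0],0]
    - [[0,0,0],[0,0,0],0]
    - [[0,0,0],[0,0,0],0]
    - [[0,0,0],[0,0,0],0]
    - [[0,0,0],[0,0,0],0]
    - [[0,0,0],[0,0,0],0]
    - [[0,0,0],[0,0,0],0]
    - [[0,0,0],[0,0,0],0]

```text
time_s: 14.8
tcp_pos: [0.5931, 0.2336, 0.107]
ee_rot: [[0.945, 0.326, -0.0], [0.326, -0.945, -0.0], [-0.0, 0.0, -1.0]]
wrist_force: [0.4, -0.8, 0.3]
gripper_width: 0.341
gripper_force: 29.9
```

Call:
move_arm:
  series:
    - [[0,0,0],[0,0,0],0]
    - [[0,0,0],[0,0,0],0]
    - [[0,0,0],[0,0,0],0]

```text
time_s: 15.1
tcp_pos: [0.5931, 0.2336, 0.107]
ee_rot: [[0.945, 0.326, -0.0], [0.326, -0.945, -0.0], [-0.0, 0.0, -1.0]]
wrist_force: [0.6, -0.5, 0.3]
gripper_width: 0.346
gripper_force: 29.9
```

Call:
move_arm:
  series:
    - [[0,0,0],[0,0,-0.03],0]
    - [[0,0,0],[0,0,-0.05],0]
    - [[0,0,0],[0,0,-0.07],0]
    - [[0,0,0],[0,0,-0.08],0]
    - [[0,0,0],[0,0,-0.06],0]
    - [[0,0,0],[0,0,-0.04],0]
    - [[0,0,0.5],[0,0,0],0]
    - [[0,0,0.5],[0,0,0],0]
    - [[0,0,0.5],[0,0,0],0]
    - [[0,0,0.5],[0,0,0],0]
    - [[0,0,0],[0,0,0],0]

```text
time_s: 16.2
tcp_pos: [0.5925, 0.2335, 0.271]
ee_rot: [[0.991, 0.132, -0.002], [0.132, -0.991, -0.001], [-0.002, 0.0, -1.0]]
wrist_force: [-0.5, -0.3, -3.5]
gripper_width: 0.341
gripper_force: 29.9
```

```bash
python3 - <<'E'
from h import *
plan((.382,-.118,.27),7.5)
E
```

```text
turn [0.003 0.021 0.012] shift tool [-0.5099  0.6414  0.0032]
```

Call:
move_arm:
  series:
    - [[0,0,0],[-0.025,0.031,0],0]
    - [[0,0,0],[-0.05,0.063,0],0]
    - [[0,0,0],[-0.055,0.07,0],0]
    - [[0,0,0],[-0.055,0.07,0],0]
    - [[0,0,0],[-0.055,0.07,0],0]
    - [[0,0,0],[-0.055,0.07,0],0]
    - [[0,0,0],[-0.055,0.07,0],0]
    - [[0,0,0],[-0.055,0.07,0],0]
    - [[0,0,0],[-0.055,0.066,0],0]
    - [[0,0,0],[-0.03,0.036,0],0]
    - [[0,0,0],[-0.02,0.025,0],0]
    - [[0,0,0],[0,0,0],0]

```text
time_s: 17.4
tcp_pos: [0.381, -0.1188, 0.272]
ee_rot: [[0.992, 0.13, -0.0], [0.13, -0.992, 0.0], [-0.0, -0.0, -1.0]]
wrist_force: [0.7, -0.5, -1.9]
gripper_width: 0.341
gripper_force: 29.9
```

```bash
python3 - <<'E'
from h import *
np.set_printoptions(precision=4,suppress=True)
S=cap('side');T=cap('top');w=cap('wrist','w6.png')
for k in (S,T,w):
  print([(int(b[0]),b[1],b[2]) for b in blobs(k,amax=9000)[0]])
print('tip',proj(w,[.4488,-.1097,.225]))
for x in (.5385,.542): print(proj(S,[x,-.0972,.238]),proj(T,[x,-.0972,.256]))
for z in (.265,.245):plan((.507,-.1012,z),7.5)
E
```

```text
[(5017, array([ 68.4, 198.8]), array([ 22, 159,  95,  82], dtype=int32)), (312, array([380.6, 191.9]), array([370, 182,  22,  21], dtype=int32)), (140, array([329.6, 198.9]), array([325, 190,  10,  20], dtype=int32))]
[(115, array([350.7, 155.1]), array([345, 150,  13,  11], dtype=int32)), (106, array([352.3, 166.5]), array([346, 162,  13,  10], dtype=int32)), (462, array([616.6, 271.9]), array([595, 262,  45,  32], dtype=int32)), (948, array([595.9, 304.2]), array([571, 275,  58,  53], dtype=int32)), (476, array([576.4, 341.3]), array([569, 317,  21,  46], dtype=int32)), (6368, array([109.4, 362.9]), array([ 64, 325,  91,  75], dtype=int32)), (32, array([625.2, 341. ]), array([620, 338,  13,   7], dtype=int32)), (461, array([617.1, 377.1]), array([604, 357,  28,  43], dtype=int32))]
[(789, array([318. , 269.8]), array([288, 262,  60,  15], dtype=int32))]
tip [319.8443 126.529 ]
[376.7555 194.2107] [352.6554 165.9776]
[377.8067 193.8165] [352.6603 164.6344]
turn [-0.002 -0.002  0.018] shift tool [0.2506 0.0008 0.014 ]
turn [-0.002 -0.002  0.018] shift tool [0.2506 0.0009 0.054 ]
```

View pics/w6.png

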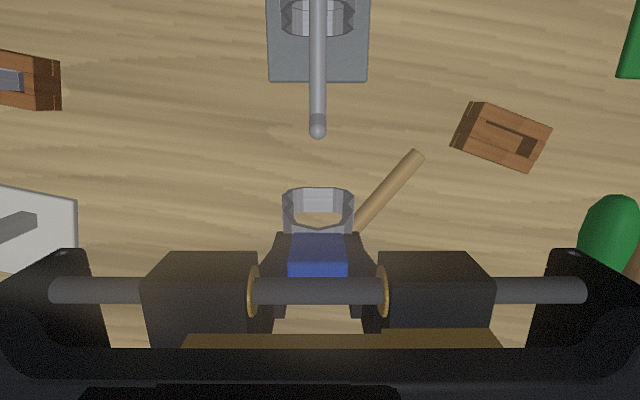

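The small die is aligned at (318,205), and the bar runs from (317,128) to (317,0). Top-view spacing of large to medium is 11.5 px, about 30 mm. I'll advance.

Call:
move_arm:
  series:
    - [[0,0,0],[0.03,0,0.004],0]
    - [[0,0,0],[0.04,0,0.004],0]
    - [[0,0,0],[0.05,0.001,0.004],0]
    - [[0,0,0],[0.05,0,0],0]
    - [[0,0,0],[0.044,0,0],0]
    - [[0,0,0],[0.035,0,0],0]
    - [[0,0,0],[0,0,0],0]
    - [[0,0,0],[0,0,0],0]
    - [[0,0,0],[0,0,0],0]

```text
time_s: 18.45
tcp_pos: [0.5058, -0.1014, 0.2656]
ee_rot: [[0.991, 0.133, -0.001], [0.133, -0.991, -0.0], [-0.001, -0.0, -1.0]]
wrist_force: [-0.3, -0.8, -2.8]
gripper_width: 0.345
gripper_force: 29.9
```

```bash
python3 - <<'E'
from h import *
np.set_printoptions(precision=4,suppress=True)
plan((.506,-.101,.224),7.5)
S=cap('side','s7.png')
print([(int(b[0]),b[1],b[2]) for b in blobs(S,amax=900)[0]])
E
```

```text
turn [-0.001  0.01   0.02 ] shift tool [ 0.0006 -0.0007  0.0832]
[(136, array([367.1, 182.8]), array([362, 175,  11,  18], dtype=int32)), (206, array([383.5, 191.5]), array([376, 182,  16,  21], dtype=int32))]
```

Call:
move_arm:
  series:
    - [[0,0,0],[0,0,0.02],0]
    - [[0,0,0],[0,0,0.03],0]
    - [[0,0,0],[0,0,0.02],0]
    - [[0,0,0],[0,0,0.006],0]
    - [[0,0,0],[0,0,0.003],0]
    - [[0,0,0],[0,0,0],0]
    - [[0,0,0],[0,0,0],0]

```text
time_s: 19.2
tcp_pos: [0.5064, -0.1018, 0.2271]
ee_rot: [[0.991, 0.132, 0.001], [0.132, -0.991, -0.0], [0.001, 0.0, -1.0]]
wrist_force: [-0.4, 0.0, -1.9]
gripper_width: 0.345
gripper_force: 29.9
```

Call:
move_arm:
  series:
    - [[0,0,0],[0,0,0.004],0]
    - [[0,0,0],[0,0,0.004],0]
    - [[0,0,0],[0,0,0],0]
    - [[0,0,0],[0,0,0],0]

```text
time_s: 19.6
tcp_pos: [0.506, -0.1018, 0.2225]
ee_rot: [[0.991, 0.132, -0.0], [0.132, -0.991, -0.0], [-0.0, 0.0, -1.0]]
wrist_force: [-0.7, 0.3, -1.9]
gripper_width: 0.342
gripper_force: 29.9
```

Call:
move_arm:
  series:
    - [[0,0,0],[0,0,0.003],0]
    - [[0,0,0],[0,0,0.002],0]
    - [[0,0,0],[0,0,0],0]
    - [[0,0,0],[0,0,0],0]

```text
time_s: 20.0
tcp_pos: [0.5063, -0.1019, 0.222]
ee_rot: [[0.991, 0.133, 0.002], [0.133, -0.991, -0.001], [0.002, 0.001, -1.0]]
wrist_force: [-2.8, 1.8, 5.7]
gripper_width: 0.345
gripper_force: 29.9
```

Contact made. Releasing and retreating upward.

Call:
move_arm:
  series:
    - [[0,0,0],[0,0,0],0.6]
    - [[0,0,0],[0,0,0],0.6]
    - [[0,0,0],[0,0,0],0.6]
    - [[0,0,0],[0,0,0],0.6]
    - [[0,0,0],[0,0,0],0.6]
    - [[0,0,0],[0,0,0],0.6]
    - [[0,0,0],[0,0,-0.04],0.6]
    - [[0,0,0],[0,0,-0.08],0.6]
    - [[0,0,0],[0,0,-0.09],0.8]
    - [[0,0,0],[0,0,-0.09],1]
    - [[0,0,0],[0,0,0],1]
    - [[0,0,0],[0,0,0],1]

```text
time_s: 21.2
tcp_pos: [0.5062, -0.1016, 0.3709]
ee_rot: [[0.991, 0.132, 0.002], [0.132, -0.991, 0.001], [0.002, -0.001, -1.0]]
wrist_force: [-0.2, -0.3, -0.6]
gripper_width: 0.875
gripper_force: 0.0
```

Call:
move_arm:
  series:
    - [[0,0,0],[-0.08,0,0],1]
    - [[0,0,0],[-0.08,0,0],1]
    - [[0,0,0],[0,0,0],1]
    - [[0,0,0],[0,0,0],1]

```text
time_s: 21.6
tcp_pos: [0.4259, -0.1124, 0.3693]
ee_rot: [[0.991, 0.132, -0.001], [0.132, -0.991, 0.0], [-0.001, -0.0, -1.0]]
wrist_force: [0.6, 1.0, 0.2]
gripper_width: 0.993
gripper_force: 0.0
```

```bash
python3 - <<'E'
from h import *
np.set_printoptions(precision=4,suppress=True)
S=cap('side');T=cap('top');w=cap('wrist')
for k in (S,T,w):
  print([(int(b[0]),b[1],b[2]) for b in blobs(k,amax=2000)[0]])
a=cv2.resize(S['img'][150:285,320:430,::-1],(400,490)); b=cv2.resize(w['img'][0:245,220:420,::-1],(400,490))
cv2.imwrite('pics/f.png',np.hstack([a,b]))
E
```

```text
[(456, array([376.4, 194.2]), array([362, 182,  30,  26], dtype=int32))]
[(115, array([350.7, 155.1]), array([345, 150,  13,  11], dtype=int32)), (53, array([352.4, 164.4]), array([346, 162,  13,   6], dtype=int32)), (377, array([616.3, 271. ]), array([590, 262,  50,  29], dtype=int32)), (1258, array([588.8, 316.2]), array([569, 278,  58,  85], dtype=int32)), (48, array([624.6, 338.6]), array([619, 330,  11,  18], dtype=int32)), (378, array([616.3, 377.6]), array([604, 359,  28,  37], dtype=int32))]
[(1119, array([317.1,  28.2]), array([299,  13,  37,  33], dtype=int32)), (921, array([317.1,  66.7]), array([300,  54,  35,  27], dtype=int32)), (777, array([320.4, 104.9]), array([303,  93,  35,  24], dtype=int32)), (592, array([632. , 260.5]), array([618, 228,  22,  56], dtype=int32))]
```

View pics/f.png

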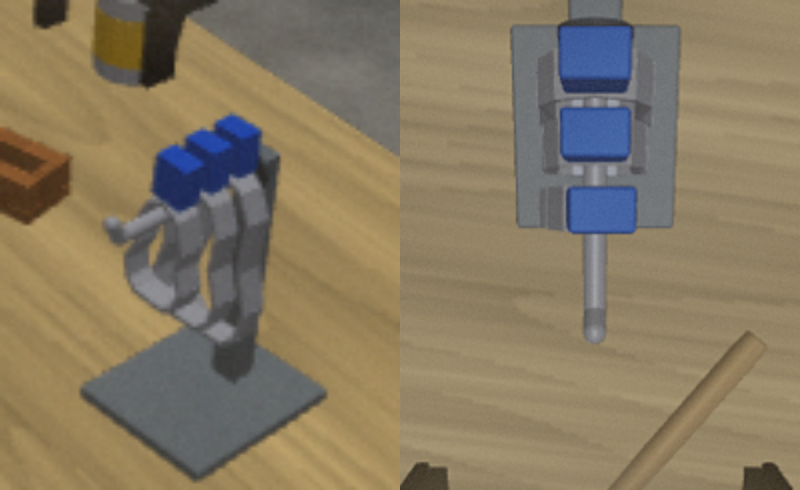

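All three hang in order, but the small one (block at (602,210)) leans a few degrees. I'll check whether that is swinging, after a short wait.

Call:
move_arm:
  series:
    - [[0,0,0],[0,0,0],1]
    - [[0,0,0],[0,0,0],1]
    - [[0,0,0],[0,0,0],1]
    - [[0,0,0],[0,0,0],1]
    - [[0,0,0],[0,0,0],1]

```text
time_s: 22.25
tcp_pos: [0.4268, -0.1123, 0.37]
ee_rot: [[0.991, 0.132, -0.0], [0.132, -0.991, 0.0], [-0.0, -0.0, -1.0]]
wrist_force: [-0.1, -0.4, 0.0]
gripper_width: 0.996
gripper_force: 0.0
```

```bash
python3 - <<'E'
from h import *
np.set_printoptions(precision=4,suppress=True)
for i in range(6):
  w=cap('wrist'); print([b[1] for b in blobs(w,amax=2000)[0]][:3])
B,l=blobs(w,amax=2000)
for b,n in zip(B[:3],'LMS'):
    L=(l==l[int(b[1][1]),int(b[1][0])]).astype(np.uint8); print(n,fitrect(w,L,.254))
# small ring gray edges along bar-height rows
g=cv2.cvtColor(w['img'],cv2.COLOR_RGB2HSV)
for row in (98,104,110): print(row,''.join('#' if g[row,x,1]<60 else 'B' if 100<g[row,x,0]<130 else '.' for x in range(270,370)))
# expected upright small ring sides
o=np.array([.507,-.1012,.217]);R=Rt(7.5)
for dz in (-.03,-.06): print(dz,[proj(w,o+R@[dx,dy,-dz]) for dx in(-.011,.011) for dy in(-.0295,.0295)])
print('bar',[proj(w,[x,-.1012+(x-.507)*.1317,.216]) for x in (.46,.49)])
E
```

```text
[array([316.9,  28.3]), array([317. ,  66.7]), array([320.4, 104.4])]
[array([316.9,  28.3]), array([317. ,  66.7]), array([320.3, 104.2])]
[array([316.9,  28.4]), array([317. ,  66.7]), array([320.3, 104.2])]
[array([316.9,  28.4]), array([317. ,  66.6]), array([320.2, 104.1])]
[array([316.9,  28.3]), array([317. ,  66.7]), array([320.3, 104.1])]
[array([316.8,  28.3]), array([317. ,  66.6]), array([320.2, 104. ])]
L ((0.5651682615280151, -0.09272326529026031), (0.023722149431705475, 0.029524939134716988), 7.628371238708496)
M ((0.5363962650299072, -0.09660213440656662), (0.020550193265080452, 0.0291482824832201), 7.62832498550415)
S ((0.5068289041519165, -0.10325116664171219), (0.018571797758340836, 0.030159808695316315), 7.630560874938965)
98 ........#########################BBBBBBBBBBBBBBBBBBBBBBBBBBBBBBBBBBB###################.............
104 ........#########################BBBBBBBBBBBBBBBBBBBBBBBBBBBBBBBBBBB###################.............
110 ........#########################BBBBBBBBBBBBBBBBBBBBBBBBBBBBBBBBBBB###################.............
-0.03 [array([290.8287, 113.4131]), array([344.3704, 113.5325]), array([290.3514,  92.3623]), array([344.9495,  92.4883])]
-0.06 [array([292.9053, 112.4125]), array([342.2158, 112.5226]), array([292.5042,  93.0376]), array([342.7092,  93.1533])]
bar [array([317.5605, 150.583 ]), array([317.6326, 120.8606])]
```

```bash
python3 -c "
from station import r
print(r.finish_job())"
```

```text
the job is handed in; nothing more can be done
None
```

I hung the medium and small blue dies in front of the large one and handed the job in at about 23 s; the judge gave no verdict. From the camera, neighbouring dies are about 29 and 30 mm apart and at rest. The small one leans an estimated 3–4°, against a limit of 12°, and the orange die was left in its holder.

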